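# Shut down the board test station

## Robot

A 6-joint arm with a two-finger parallel gripper is mounted at the origin on the work surface. World frame = base frame: x ahead of the robot, y to its left, z up, the work surface at z = 0. Lengths are in m, angles in rad, forces in N, time in s.
With the tool pointing down it reaches from about 0.3 to 0.875 m from the base axis. Payload 6.4 kg.
Tool frame: the origin (TCP) lies between the finger pads; the fingertips stand 14 mm ahead of it and the grasp point (between the pads) lies 5 mm behind it; z points along the fingers, y is the line along which they close (so a half turn about z gives the same grasp; the last joint's range is limited). The gripper opens to 88 mm and grips with 3 to 60 N. Pads are 18 mm wide; open, the fingers measure 123 mm over their backs; the gripper's body (75 mm by 187 mm) begins 45 mm behind the grasp point.
Start: joints at [-1.469, 0.181, 1.607, -0, 1.354, -0.206], TCP at [0.174, -0.548, 0.217] pointing down, gripper open.
Joint ranges: [-2.99, 2.99], [-0.89, 2.07], [0.3, 2.58], [-1.14, 4.28], [0, 2.63], [-3.12, 3.12]. Speed limits (rad/s): [2.57, 2.57, 3.01, 3.14, 3.14, 3.14].

## Interface

Orientations are given as a unit quaternion [w, x, y, z].
In Python, from cell import ctrl, camera, camera_params, ticket, sensors gives the robot as it stands. The module is installed in compiled form; this text tells all that it offers. Calls block until the motion is done:
- ctrl.reach(position, orientation): joint-space move of the TCP to a pose.
- ctrl.move_linear(position, rot=None, v=0.15, force_limit=None): straight line of the TCP; rot=None keeps the orientation; v is the mean speed in m/s. With force_limit (N) it stops when the force on the tool has changed by that much, and returns True; else False.
- ctrl.move_joints(angles): joint-space move.
- ctrl.open_jaws() and ctrl.close_gripper(strength=None): open the fingers fully, or close them until they stop; strength is the grip in N (None keeps the last).
- ctrl.pause(seconds).
- ctrl.inverse_kinematics(position, orientation): joint angles nearest the present ones, or None.
- camera(name): name is "scene" or "top"; returns the picture (420x560x3 uint8, red, green, blue); there is no depth.
- camera_params(name): a dict with "K" (3x3 intrinsics, pixels), "pose" (4x4, takes a point from camera to world coordinates). Camera axes: x right, y up, looking along -z (the intrinsics and any distortion apply to the point x, -y, -z); pixel columns grow to the right and rows downward; lengths in m; the calibration is good to about 2 mm. A picture is of the moment at which its call begins. camera_params takes no time and is no camera call.
A pose or a line that the arm cannot do raises ctrl.Unreachable and nothing moves.
- ticket.hand_in(): hands the job in; it is judged then, once.
Readings, each from a call of its own:
- sensors.read_clock(): time.
- sensors.read_joints(): joint angles.
- sensors.read_joint_velocities(): joint speeds.
- sensors.read_joint_torque(): joint torques, N m.
- sensors.read_tcp_pos(): TCP position.
- sensors.read_ee_rot(): TCP orientation.
- sensors.read_contact_force(): force on the tool from outside, world axes, zero at the start.
- sensors.read_moment(): the same for the moment, N m.
- sensors.read_width(): opening from 0.0 (shut) to 1.0 (fully open).
- sensors.read_grasp_force(): force on a finger pad.
Only numpy, scipy, OpenCV 4.12 (cv2) and the standard library are available. Lean on these libraries where they do the work, as an engineer would, in place of code of your own. Each camera call takes 0.05 s, during which the arm holds its last target. There are 200 camera calls.

## Task

Shut down the board test station: slide the guard aside and press the red discharge button fully in, and only then lift the clamp past its hold-open point so that it stays fully open by itself, and take the board out of the fixture. File that board and every board lying on the mat in the rack, one to a bay in any order, contacts first, lying flat and pushed fully home. Leave the clamp shut on the empty fixture and the guard back over the button, and do not disturb the screwdriver, the bottle or the screw tray.

Things in the scene. Friction and masses are not known exactly. Their poses are not given: they have to be found in the camera images.
- board_clamped: circuit board on a 6 mm aluminium tray, 90 (x) x 50 (y) mm, about 90 g; origin: centre of the underside, z up. Dark finned heat sink on the REAR half, 36 (x) x 24 (y) mm, centre at x = -22, from z = 6 to 34 mm: pinch it across its 24 mm. The front half (x 0 to +45, gold contacts at its edge) is flat and goes into the bay. At the start it lies in the fixture's nest, held by the clamp, heat sink free.
- board1: circuit board on a 6 mm aluminium tray, 90 (x) x 50 (y) mm, about 90 g; origin: centre of the underside, z up. Dark finned heat sink on the REAR half, 36 (x) x 24 (y) mm, centre at x = -22, from z = 6 to 34 mm: pinch it across its 24 mm. The front half (x 0 to +45, gold contacts at its edge) is flat and goes into the bay. Lies on the blue mat; may be absent.
- board2: circuit board on a 6 mm aluminium tray, 90 (x) x 50 (y) mm, about 90 g; origin: centre of the underside, z up. Dark finned heat sink on the REAR half, 36 (x) x 24 (y) mm, centre at x = -22, from z = 6 to 34 mm: pinch it across its 24 mm. The front half (x 0 to +45, gold contacts at its edge) is flat and goes into the bay. Lies on the blue mat; may be absent.
- board3: circuit board on a 6 mm aluminium tray, 90 (x) x 50 (y) mm, about 90 g; origin: centre of the underside, z up. Dark finned heat sink on the REAR half, 36 (x) x 24 (y) mm, centre at x = -22, from z = 6 to 34 mm: pinch it across its 24 mm. The front half (x 0 to +45, gold contacts at its edge) is flat and goes into the bay. Lies on the blue mat; may be absent.
- fixture: black test fixture, fixed, 30 mm high; origin at its underside below the board nest's centre. The nest has a blue rim 4 mm high, 2 mm play; the board lies in it at z = 30 mm with its front towards the fixture's -y. x points from the handle bar towards the hinge.
- clamp (a joint): angle of the sprung clamp (steel bail, red bar): 0 = on the board (-0.06 = shut with no board), grows as the bar is lifted, 1.85 = fully open. Its spring goes over centre at about 0.9 (the hold-open point): below it the clamp snaps shut, above it it swings fully open and stays. About 5 N at the bar lifts it from shut or closes it from open.
- clamp_bar (a point): centre of the clamp's red round handle bar: 12 mm diameter, 46 mm free length between the side rails, lying along the fixture's y. Clear below down to 20 mm; pinch it across (along fixture x) from above.
- clamp_hinge (a point): on the clamp's hinge axis (along the fixture's y), 130 mm from the bar, 56 mm above the bench; the bar swings about it up and over towards fixture +x. Its axes are the fixture's
- discharge_box: yellow box 80 (x) x 130 (y) x 40 mm, fixed, origin at the centre of its underside; the guard slides along its +y to free the button.
- guard (a joint): position of the grey sliding guard, m: 0 = over the button and blocking it, 0.055 = fully aside. Stays where left, about 1.5 N to slide.
- guard_fin (a point): top centre of the orange fin on the guard: fin 10 mm thick (along the box's y, the sliding direction) x 30 mm (x) x 24 mm tall, standing on the guard plate.
- button (a joint): travel of the red discharge button, m: 0 = out, 0.006 = fully pressed (5 N). Springs back.
- button_top (a point): centre of the red button's top face, 28 mm diameter, 58 mm above the bench.
- rack: grey card rack, fixed, 118 (x) x 296 (y) mm, origin at the centre of its underside; floor 10 mm above the bench. Four horizontal letter-box bays side by side, all open towards the rack's -x; in front of them the floor runs on as an open apron 65 mm long. A blue roof plate covers the bays.
- bay1 (a point): bottom middle of this bay's back stop, 10 mm above the bench; x = direction in which a board slides in (as the rack). Bay 45 mm deep, 54 wide, 12 high; bevelled wall noses reach 8 mm out of the mouth; roof top 27 mm above the bench. A board fully home lies flat on the floor, its origin 45 mm short of this point in x, its heat sink outside.
- bay2 (a point): bottom middle of this bay's back stop, 10 mm above the bench; x = direction in which a board slides in (as the rack). Bay 45 mm deep, 54 wide, 12 high; bevelled wall noses reach 8 mm out of the mouth; roof top 27 mm above the bench. A board fully home lies flat on the floor, its origin 45 mm short of this point in x, its heat sink outside.
- bay3 (a point): bottom middle of this bay's back stop, 10 mm above the bench; x = direction in which a board slides in (as the rack). Bay 45 mm deep, 54 wide, 12 high; bevelled wall noses reach 8 mm out of the mouth; roof top 27 mm above the bench. A board fully home lies flat on the floor, its origin 45 mm short of this point in x, its heat sink outside.
- bay4 (a point): bottom middle of this bay's back stop, 10 mm above the bench; x = direction in which a board slides in (as the rack). Bay 45 mm deep, 54 wide, 12 high; bevelled wall noses reach 8 mm out of the mouth; roof top 27 mm above the bench. A board fully home lies flat on the floor, its origin 45 mm short of this point in x, its heat sink outside.
- screwdriver: bystander: screwdriver with an orange handle lying beyond the mat, not to be disturbed.
- bottle: bystander: small clear bottle, 50 mm diameter, 120 mm tall; not to be disturbed.
- screw_tray: bystander: small blue open tray 80 x 110 x 30 mm; not to be disturbed.
There are look-alikes about, which are no part of the job. What is meant by the discharge_box is not blue or turquoise, and is the smaller of those in its own colour.

How it is judged:
By the outcome, as a careful person would: the job done as asked, in the order asked, and still so for the second after the job is handed in, with the robot touching nothing.
Of board1, board2, board3 only 2 to 3 are there at a start; the rules pass over those that are not, and their reading is None.
At some moment in a run one of board1, board2, board3 may be knocked a few centimetres aside while the robot is not near it.
Once in a run the grip may slacken for a moment while it holds something.
It also fails if it takes over 210 s, if anything falls off the work surface, if the arm or the gripper's body presses on something with over 40 N, if the wrist force passes 120 N, or if a joint passes its speed limit or range.

## Working session

There is one attempt and no reset: what is moved stays moved. The work goes in short steps, each a Python script; the robot and the scene stay as the last script left them, time stands still between calls to the robot, and variables do not carry over. Pictures are saved under pics/ and viewed, at most 14 in all, crops included, and the job is handed in when it is done.

```bash
mkdir -p pics; ls
python3 - <<'E'
from cell import *
import cv2
for n in("scene","top"):
    im=camera(n); cv2.imwrite(f"pics/{n}0.png",im[:,:,::-1]); p=camera_params(n); print(n,p["K"],p["pose"],{k:v for k,v in p.items() if k not in("K","pose")})
print(sensors.read_clock(),sensors.read_ee_rot(),sensors.read_tcp_pos())
E
```

```text
pics
scene [[508.05024657   0.         278.05282136]
 [  0.         508.05024657 207.19330707]
 [  0.           0.           1.        ]] [[-0.84128364 -0.37663058  0.38780311  1.07689399]
 [ 0.54030427 -0.6092884   0.58037827  0.79458246]
 [ 0.01769573  0.69779442  0.71607947  1.09020244]
 [ 0.          0.          0.          1.        ]] {}
top [[389.78258164   0.         281.81830386]
 [  0.         389.78258164 203.01114951]
 [  0.           0.           1.        ]] [[ 0.00907624  0.99825733 -0.05830893  0.45078484]
 [-0.99981378  0.00806638 -0.01753128 -0.02918666]
 [-0.01703038  0.05845719  0.99814464  1.03457769]
 [ 0.          0.          0.          1.        ]] {}
0.1 [-7.94140666e-04  9.88181199e-01  1.53288245e-01  4.56590239e-05] [ 0.17415829 -0.547447    0.21640272]
```

View pics/top0.png

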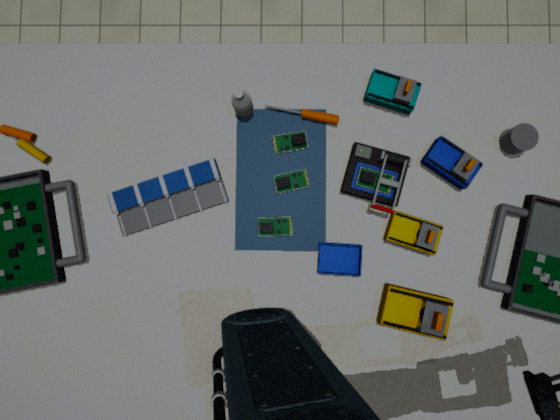

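View pics/scene0.png

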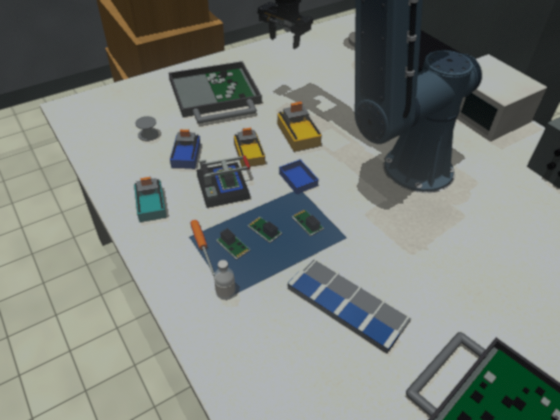

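Top view: candidates for the discharge box are teal (392,92), blue (452,162), small yellow (413,232) and large yellow (415,310). By the description it is the small yellow one. Boards are at (291,141), (292,181) and (275,227), the fixture at (376,175), the red bar at (381,209), and the rack at (168,197) with its mouths facing the robot.

Run:
```python
import cv2,numpy as np
t=cv2.imread("pics/top0.png"); s=cv2.imread("pics/scene0.png")
a=cv2.resize(t[130:260,330:450],None,fx=4.5,fy=4.5,interpolation=cv2.INTER_CUBIC)
cv2.imwrite("pics/c1.png",a)
b=cv2.resize(s[115:215,185:285],None,fx=5.5,fy=5.5,interpolation=cv2.INTER_CUBIC)
cv2.imwrite("pics/c2.png",b)
b=cv2.resize(t[120:245,100:330],None,fx=3.4,fy=3.4,interpolation=cv2.INTER_CUBIC)
cv2.imwrite("pics/c3.png",b)
```

```text
(no output)
```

View pics/c1.png

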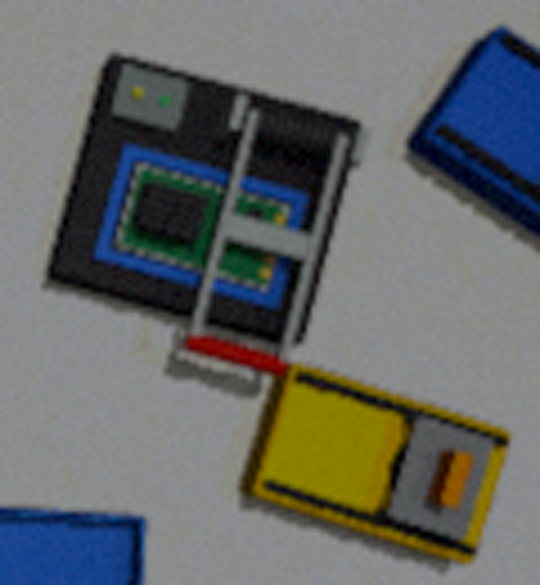

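View pics/c2.png

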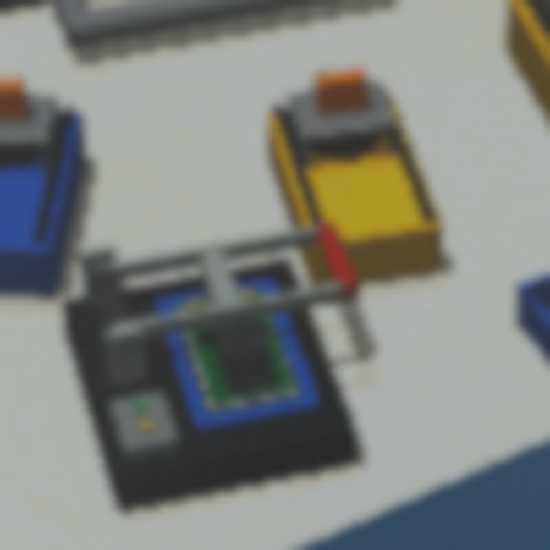

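View pics/c3.png

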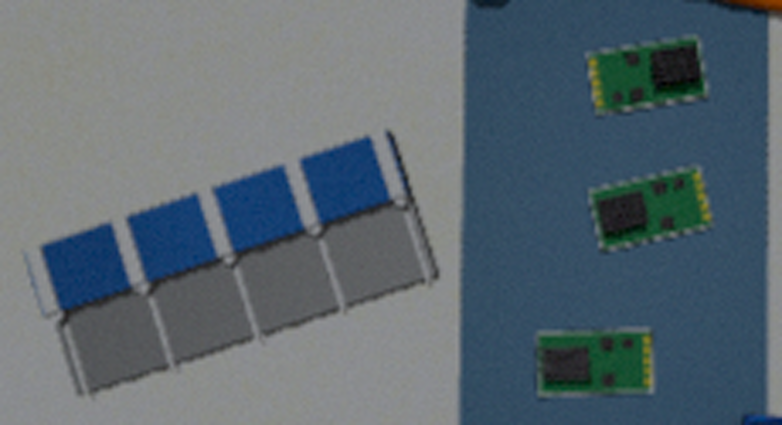

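Crops confirm the choice: the small yellow box has its orange fin at (430,237), the red bar at (381,209), and the clamped board has its heat sink on the left. The bays' apron side faces the robot. Board 1's front points left, boards 2 and 3 point right. Next I measure.

```bash
cat > h.py <<'E'
import numpy as np, cv2
from scipy.spatial.transform import Rotation as R
from cell import ctrl, camera, camera_params, ticket, sensors
def ray(n,uv):
    p=camera_params(n); K=np.array(p["K"]); T=np.array(p["pose"])
    q=np.linalg.solve(K,[uv[0],uv[1],1]); d=T[:3,:3]@np.array([q[0],-q[1],-q[2]]); return T[:3,3],d/np.linalg.norm(d)
def cast(n,uv,z):
    o,d=ray(n,uv); return o+d*(z-o[2])/d[2]
def tri(uvt,uvs):
    A=np.zeros((3,3)); b=np.zeros(3); L=[]
    for n,uv in(("top",uvt),("scene",uvs)):
        o,d=ray(n,uv); P=np.eye(3)-np.outer(d,d); A+=P; b+=P@o; L.append((o,P))
    x=np.linalg.solve(A,b); return x,max(np.linalg.norm(P@(x-o)) for o,P in L)
def proj(n,X):
    p=camera_params(n); K=np.array(p["K"]); T=np.array(p["pose"])
    c=T[:3,:3].T@(np.asarray(X)-T[:3,3]); v=K@[c[0],-c[1],-c[2]]; return v[:2]/v[2]
def blobs(im,box,lo,hi,amin=8):
    x0,y0,x1,y1=box; hsv=cv2.cvtColor(im[y0:y1,x0:x1],cv2.COLOR_RGB2HSV)
    m=cv2.inRange(hsv,np.array(lo),np.array(hi)); cs,_=cv2.findContours(m,cv2.RETR_EXTERNAL,cv2.CHAIN_APPROX_NONE)
    out=[]
    for c in cs:
        if cv2.contourArea(c)<amin: continue
        mm=cv2.moments(c); out.append((mm["m00"],mm["m10"]/mm["m00"]+x0,mm["m01"]/mm["m00"]+y0,c.reshape(-1,2)+[x0,y0]))
    return sorted(out,key=lambda o:-o[0])
def rectz(n,c,z):
    "min-area rectangle of a contour cast on plane z: centre, (long, short), long axis angle"
    P=np.array([cast(n,q,z)[:2] for q in c])*1000
    (cx,cy),(w,h),a=cv2.minAreaRect(P.astype(np.float32)); 
    if w<h: w,h,a=h,w,a+90
    return np.array([cx,cy])/1000,(w,h),(a+90)%180-90
def down(phi,tilt=0,):
    "tool down, y (closing) axis along world angle phi; tilt: rotation about the closing axis"
    y=np.array([np.cos(phi),np.sin(phi),0]); z=np.array([0,0,-1.]); x=np.cross(y,z)
    q=(R.from_rotvec(tilt*y)*R.from_matrix(np.c_[x,y,z])).as_quat(); return np.r_[q[3],q[:3]]
def st(*a): print(*a,"t",round(sensors.read_clock(),1),np.round(sensors.read_tcp_pos(),4),"w",round(sensors.read_width(),3),"F",np.round(sensors.read_contact_force(),1))
E
python3 - <<'E'
from h import *
np.set_printoptions(precision=4,suppress=True)
t=cv2.imread("pics/top0.png")[:,:,::-1].copy(); s=cv2.imread("pics/scene0.png")[:,:,::-1].copy()
def show(l,im,n,box,lo,hi,z,k=1,amin=8):
    for b in blobs(im,box,lo,hi,amin)[:k]: print(l,np.round(b[:3],1),rectz(n,b[3],z))
O=([5,150,120],[17,255,255])
show("fin",t,"top",(395,205,445,260),*O,.09,2); show("finS",s,"scene",(232,120,262,150),*O,.09,2)
RD=([0,170,80],[4,255,255])
show("bar",t,"top",(360,195,400,222),*RD,.06); show("barS",s,"scene",(235,145,262,180),*RD,.06)
show("box",t,"top",(380,205,445,260),[22,120,60],[32,255,255],.04,2)
show("roof",t,"top",(100,150,235,240),[100,120,60],[120,255,255],.027,4,60)
show("board",t,"top",(238,125,325,245),[40,80,40],[80,255,255],.006,3,60)
show("gold",t,"top",(238,125,325,245),[20,100,90],[34,255,255],.006,6,3)
show("sink",t,"top",(268,130,315,240),[0,0,0],[180,255,42],.034,6,20)
show("rim",t,"top",(345,150,405,200),[100,120,60],[120,255,255],.034,4,10)
show("cl.board",t,"top",(345,150,405,200),[40,80,30],[80,255,255],.036,4,10)
show("cl.sink",t,"top",(358,168,378,186),[0,0,0],[180,255,42],.064,3,10)
for px in [(381,209),(413,232)]: print(t[px[1],px[0]])
print(cv2.cvtColor(t[176:190:2,284:300:3].copy(),cv2.COLOR_RGB2HSV).tolist()[:3])
E
```

```text
bar [ 51.  381.4 208.1] (array([ 0.4971, -0.2612]), (54.01146697998047, 8.93993854522705), 74.39846801757812)
box [757.5 404.8 230. ] (array([ 0.437 , -0.3464]), (127.48369598388672, 79.48775482177734), 72.81067657470703)
box [ 52.  437.2 240. ] (array([ 0.4188, -0.405 ]), (58.466392517089844, 8.662044525146484), -19.036903381347656)
roof [387.  150.2 189.6] (array([0.5416, 0.3322]), (55.47140121459961, 52.61483383178711), -71.22248268127441)
roof [385.5 175.7 181.1] (array([0.5647, 0.2663]), (55.33021926879883, 51.718841552734375), -71.04714584350586)
roof [385.5 201.1 172.7] (array([0.5874, 0.2001]), (55.42709732055664, 51.72764205932617), -71.04722023010254)
roof [384.  125.  198.3] (array([0.519 , 0.3982]), (55.21950912475586, 52.533599853515625), -71.05412292480469)
board [325.  277.6 225.8] (array([0.45 , 0.009]), (84.47161865234375, 47.355709075927734), -89.45706105232239)
board [300.  294.4 179.8] (array([ 0.569 , -0.0343]), (84.84759521484375, 46.53008270263672), -77.00287342071533)
board [272.  285.4 142.3] (array([ 0.6743, -0.0312]), (84.59738159179688, 46.5561637878418), 
[... 652 characters left out ...]
61340332, 45.849266052246094), 74.2233657836914)
cl.board [ 39.5 383.5 188.5] (array([ 0.5497, -0.2717]), (22.951326370239258, 20.571962356567383), 89.61177062988281)
cl.board [ 18.  386.7 175.9] (array([ 0.5812, -0.28  ]), (22.878761291503906, 10.669217109680176), 76.16349029541016)
cl.sink [157.5 366.8 177.7] (array([ 0.5724, -0.2237]), (37.154605865478516, 31.422401428222656), 74.2386245727539)
[105   0   0]
[138 116   0]
[[[71, 119, 75], [74, 74, 52], [74, 166, 83], [90, 35, 36], [74, 182, 73], [74, 207, 74]], [[100, 23, 33], [100, 20, 39], [73, 191, 76], [71, 172, 80], [74, 183, 81], [73, 176, 81]], [[138, 35, 36], [0, 0, 39], [74, 166, 72], [74, 170, 84], [73, 180, 78], [72, 161, 79]]]
```

Run:
```python
from h import *
np.set_printoptions(precision=4,suppress=True)
t=cv2.imread("pics/top0.png")[:,:,::-1].copy(); s=cv2.imread("pics/scene0.png")[:,:,::-1].copy()
for n,im,u,v in(("top",t,431,236),("scene",s,247,131),("scbar",s,247,162)):
    print(n,cv2.cvtColor(im[v-2:v+3,u-2:u+3].copy(),cv2.COLOR_RGB2HSV)[::2,::2].tolist())
def g(l,im,box,lo,hi,amin=4):
    o=blobs(im,box,lo,hi,amin); 
    for b in o[:2]: print(l,np.round(b[:3],1),b[3].min(0),b[3].max(0))
    return np.array(o[0][1:3]) if o else None
ft=g("fin",t,(422,226,442,250),[8,200,90],[21,255,255]); fs=g("finS",s,(237,122,257,139),[3,120,70],[21,255,255])
bt=g("bar",t,(360,195,400,222),[0,170,80],[4,255,255]); bs=g("barS",s,(237,150,256,175),[0,170,60],[4,255,255]) 
bs2=g("barS2",s,(237,150,256,175),[174,150,50],[180,255,255])
if ft is not None and fs is not None: print(tri(ft,fs))
if bs is not None: print(tri(bt,bs))
if bs2 is not None: print(tri(bt,bs2))
```

```text
top [[[8, 255, 51], [19, 255, 139], [18, 255, 139]], [[17, 255, 109], [18, 255, 140], [14, 174, 119]], [[18, 255, 126], [18, 255, 143], [13, 73, 102]]]
scene [[[13, 163, 152], [14, 176, 148], [14, 175, 141]], [[10, 137, 93], [11, 130, 88], [11, 130, 86]], [[10, 129, 87], [10, 126, 87], [10, 120, 87]]]
scbar [[[1, 171, 140], [7, 159, 120], [20, 130, 90]], [[2, 165, 128], [2, 169, 137], [14, 133, 92]], [[6, 147, 109], [2, 172, 141], [8, 148, 105]]]
fin [ 30.  430.8 236. ] [428 231] [434 241]
finS [ 26.5 246.7 130.5] [243 128] [250 133]
bar [ 51.  381.4 208.1] [371 205] [392 212]
(array([ 0.428 , -0.3744,  0.0777]), np.float64(0.0016344407153022521))
```

Run:
```python
from h import *
np.set_printoptions(precision=4,suppress=True)
t=cv2.imread("pics/top0.png")[:,:,::-1].copy(); s=cv2.imread("pics/scene0.png")[:,:,::-1].copy()
a=blobs(t,(422,226,442,250),[12,200,115],[21,255,255],3)[0][1:3]
b=blobs(s,(237,122,257,139),[5,120,110],[21,255,255],3)[0][1:3]
print(a,b,tri(a,b))
for z in(.076,.082,.088,.094): print(z,cast("top",a,z),cast("scene",b,z))
o=blobs(s,(237,150,256,178),[0,140,70],[8,255,255],3)[0]; bt=blobs(t,(360,195,400,222),[0,170,80],[4,255,255])[0]
print(o[:3],o[3].min(0),o[3].max(0),tri(bt[1:3],o[1:3]))
B,_=tri(bt[1:3],o[1:3]); ux=np.array([np.cos(np.radians(-15.6)),np.sin(np.radians(-15.6))]); print("hinge",B[:2]+.13*ux)
cs=blobs(t,(358,168,378,186),[0,0,0],[180,255,42],10)[0]; print("sink",cast("top",cs[1:3],.058))
```

```text
(431.0503144654088, 235.91194968553458) (246.5, 129.0) (array([ 0.4289, -0.3727,  0.0852]), np.float64(0.0009595895487958169))
0.076 [ 0.4294 -0.3766  0.076 ] [ 0.4224 -0.3825  0.076 ]
0.082 [ 0.4296 -0.3745  0.082 ] [ 0.4263 -0.3755  0.082 ]
0.088 [ 0.4297 -0.3723  0.088 ] [ 0.4301 -0.3686  0.088 ]
0.094 [ 0.4298 -0.3701  0.094 ] [ 0.434  -0.3616  0.094 ]
(24.5, 245.8639455782313, 161.38095238095238) [243 156] [249 166] (array([ 0.4968, -0.2603,  0.0597]), np.float64(0.0003699831539308999))
hinge [ 0.622  -0.2952]
sink [ 0.5733 -0.2249  0.058 ]
```

```bash
cat >> h.py <<'E'
BY=np.radians(72.8); by=np.array([np.cos(BY),np.sin(BY),0]); FIN=np.array([.4295,-.3725,.087])
E
python3 - <<'E'
from h import *
q=down(BY-np.pi/2)
p=FIN-by*.032
ctrl.close_gripper(20); 
ctrl.reach(p+[0,0,.08],q); st("above",np.round(sensors.read_joints(),2))
print(ctrl.move_linear(p,v=.1,force_limit=8)); st("down")
print(ctrl.move_linear(FIN+by*.046,v=.06,force_limit=14)); st("pushed")
ctrl.move_linear(sensors.read_tcp_pos()-by*.004); 
ctrl.move_linear(sensors.read_tcp_pos()-by*.01+[0,0,.12],v=.25); 
ctrl.reach(np.array([.30,-.40,.25]),q)
t=camera("top"); s=camera("scene")
cv2.imwrite("pics/a.png",np.hstack([cv2.resize(t[190:260,360:450],None,fx=4.4,fy=4.4),cv2.resize(s[110:180,210:300],None,fx=4.4,fy=4.4)])[:,:,::-1]); st()
E
```

```text
above [-0.97  0.24  1.64 -0.    1.26 -0.67] t 2.5 [ 0.4195 -0.404   0.1673] w 0.007 F [ 0.2 -0.1  0.3]
False
down t 3.5 [ 0.4203 -0.4036  0.0877] w -0.0 F [ 0.  -1.1 -0.2]
False
pushed t 4.9 [ 0.443  -0.3289  0.087 ] w 0.006 F [ 0.2 -0.1 -0.5]
t 6.6 [ 0.301  -0.3989  0.2486] w 0.002 F [0.3 0.2 0.6]
```

View pics/a.png

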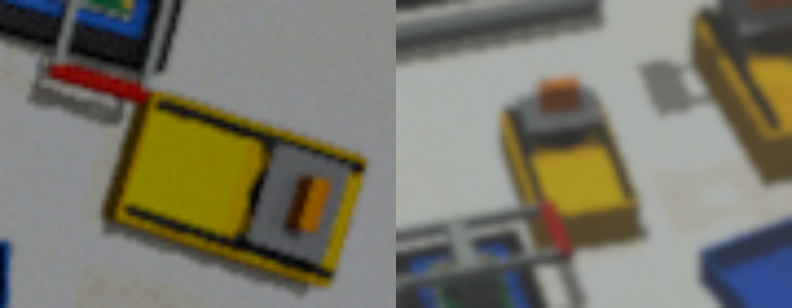

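The guard did not move (fin still at 430.9,236). I probe the fin from above to find its real height.

Run:
```python
from h import *
q=down(BY-np.pi/2)
ctrl.reach(FIN+[0,0,.05],q)
print(ctrl.move_linear(FIN+[0,0,-.012],v=.04,force_limit=4)); st("probe")
s=camera("scene");t=camera("top")
cv2.imwrite("pics/b.png",np.hstack([cv2.resize(t[190:260,380:470],None,fx=4.4,fy=4.4),cv2.resize(s[95:165,200:290],None,fx=4.4,fy=4.4)])[:,:,::-1])
```

```text
False
probe t 9.0 [ 0.4296 -0.3726  0.0753] w 0.001 F [-0.8 -0.4 -0.7]
```

View pics/b.png

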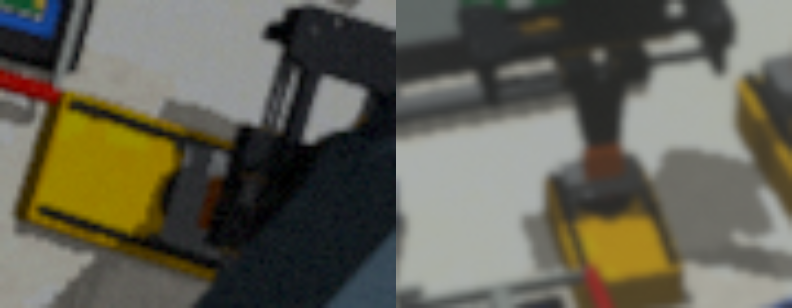

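Run:
```python
from h import *
np.set_printoptions(precision=1,suppress=True)
p=sensors.read_tcp_pos()
for dz in(-.014,.03,.1):
    a=proj("top",p+[0,0,dz]); b=proj("scene",p+[0,0,dz]); print(dz,a,(a-[380,190])*4.4,b,(b-[200,95])*4.4+[396,0])
print(sensors.read_joints(),sensors.read_ee_rot())
im=camera("scene")[60:150,180:290].copy()
for dz in(-.014,.03): cv2.circle(im,tuple(np.int32((proj("scene",p+[0,0,dz])-[180,60]).round())),1,(255,255,255),-1)
t=camera("top")[190:260,380:470].copy()
for dz in(-.014,.03): cv2.circle(t,tuple(np.int32((proj("top",p+[0,0,dz])-[380,190]).round())),1,(255,255,255),-1)
g=lambda i,w:cv2.resize(np.clip(i.astype(float)*1.8,0,255).astype(np.uint8),w)
cv2.imwrite("pics/c.png",np.hstack([g(im,(440,360)),g(t,(360,360))])[:,:,::-1])
```

```text
-0.014 [427.2 235.7] [207.8 201. ] [246.2 134.9] [599.4 175.6]
0.03 [433.9 236.1] [237. 203.] [245.9 124. ] [597.8 127.4]
0.1 [445.8 237. ] [289.5 206.8] [245.2 105.7] [595.1  46.9]
[-0.9  0.3  1.7 -0.   1.1 -0.6] [ 0.   0.8  0.6 -0. ]
```

View pics/c.png

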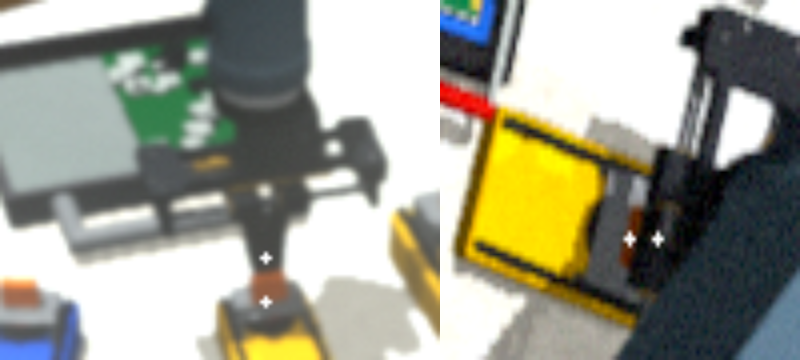

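The finger visibly ends about 25 mm above where I predicted, so the tip is still above the fin. I keep descending under a force limit to find contact.

Run:
```python
from h import *
p=sensors.read_tcp_pos()
print(ctrl.move_linear([FIN[0],FIN[1],.045],v=.03,force_limit=4)); st("probe")
```

```text
True
probe t 9.7 [ 0.4298 -0.3729  0.0669] w 0.004 F [-1.   0.4  7.1]
```

Run:
```python
from h import *
q=down(np.radians(0))
ctrl.move_linear(sensors.read_tcp_pos()+[0,0,.06]); 
ctrl.reach(np.array([.40,-.13,.12]),q); ctrl.pause(.3); st()
P=[]
for k in range(2):
    p=sensors.read_tcp_pos()
    for n in("scene","top"):
        im=camera(n).copy(); c=proj(n,p)
        big=cv2.resize(im,None,fx=4,fy=4,interpolation=cv2.INTER_CUBIC)
        for dz in(-.014,0): cv2.circle(big,tuple(np.int32((proj(n,p+[0,0,dz])+.5)*4)),3,(255,0,0),-1)
        u,v=np.int32(c*4); w=np.zeros((300,400,3),np.uint8); cr=big[max(v-180,0):v+120,max(u-200,0):u+200]; w[:cr.shape[0],:cr.shape[1]]=cr
        P.append(np.clip(w*1.8,0,255).astype(np.uint8))
    if k==0: ctrl.open_jaws()
cv2.imwrite("pics/d.png",np.vstack([np.hstack(P[:2]),np.hstack(P[2:])])[:,:,::-1])
```

```text
t 11.5 [ 0.4002 -0.1308  0.12  ] w 0.003 F [-0.1 -0.5  0.3]
```

View pics/d.png

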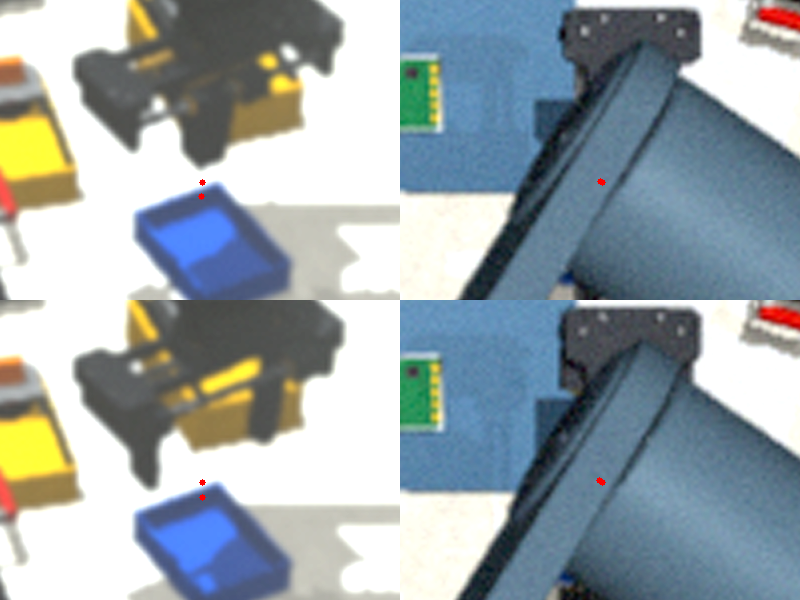

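The fingertips actually end about 18 mm short of the reported TCP. The fin contact (TCP 0.067, fin top 0.085) and the scene view agree on this. I correct for it and push the guard again, then look.

```bash
cat >> h.py <<'E'
OFF=.018  # reported TCP lies this far AHEAD of the real fingertips
def tipz(p): return np.array([p[0],p[1],p[2]-OFF])   # command for tip at p, tool down
FIN[2]=.085
E
python3 - <<'E'
from h import *
np.set_printoptions(precision=4,suppress=True)
q=down(BY-np.pi/2); z=np.array([0,0,1])
ctrl.close_gripper(20)
p=FIN-by*.032-z*.013
ctrl.reach(tipz(p+z*.07),q); print(ctrl.move_linear(tipz(p),v=.1,force_limit=8)); st("down")
print(ctrl.move_linear(tipz(p+by*.085),v=.06,force_limit=14)); st("pushed")
P=sensors.read_tcp_pos(); ctrl.move_linear(P-by*.005); ctrl.move_linear(P-by*.012+z*.06,v=.25)
ctrl.reach(np.array([.30,-.42,.2]),q)
t=camera("top"); s=camera("scene")
for n,im,b in(("top",t,(395,205,445,260)),("scene",s,(225,115,265,165))):
    for o in blobs(im,b,[12,120,100],[21,255,255],3)[:2]: print("orange",n,np.round(o[:3],1))
    for o in blobs(im,b,[0,150,60],[6,255,255],3)[:3]: print("red",n,np.round(o[:3],1),rectz(n,o[3],.058)[:2])
cv2.imwrite("pics/e.png",np.hstack([cv2.resize(t[190:260,360:450],None,fx=4.4,fy=4.4),cv2.resize(s[110:180,210:300],None,fx=4.4,fy=4.4)])[:,:,::-1]); st()
E
```

```text
False
down t 16.2 [ 0.4204 -0.4034  0.0546] w 0.006 F [ 0.6 -1.1  0.2]
True
pushed t 17.4 [ 0.4417 -0.3345  0.0543] w 0.006 F [-2.6 -4.1  0.1]
orange top [ 36.  409.1 229. ]
red top [ 82.5 427.1 235.6] (array([ 0.43  , -0.3732]), (27.33002471923828, 24.6732120513916))
orange scene [ 21.5 251.  138.8]
orange scene [ 12.5 249.7 154.1]
red scene [ 17.  245.8 160.9] (array([ 0.494 , -0.2678]), (40.50019836425781, 10.261178016662598))
red scene [ 16.  247.  135.5] (array([ 0.427 , -0.3723]), (19.781030654907227, 15.946415901184082))
t 18.9 [ 0.3008 -0.4185  0.1983] w 0.002 F [ 0.1  0.3 -0.2]
```

View pics/e.png

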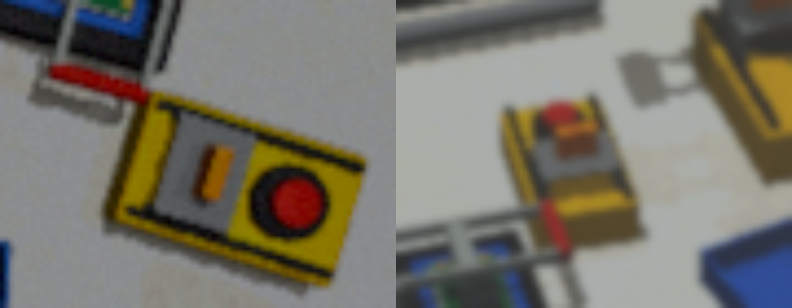

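Guard is fully aside (fin at 409,229 in top) and the red button is exposed at (427,235.6). Now press it, then lift the clamp.

```bash
cat >> h.py <<'E'
FX=np.radians(-15.6); ux=np.array([np.cos(FX),np.sin(FX),0]); uy=np.array([-np.sin(FX),np.cos(FX),0]); Z=np.array([0,0,1.])
BAR=np.array([.497,-.260,.060]); HIN=BAR+.13*ux; HIN[2]=.056
def bar(th): return HIN+.13*(-np.cos(th+.03)*ux+np.sin(th+.03)*Z)
E
python3 - <<'E'
from h import *
BT=np.array([.430,-.3732,.058])
q=down(BY-np.pi/2)
ctrl.reach(tipz(BT+Z*.025),q); print(ctrl.move_linear(tipz(BT-Z*.014),v=.03,force_limit=25)); st("pressed")
ctrl.pause(.3); st()
ctrl.move_linear(tipz(BT+Z*.09),v=.2)
E
```

```text
True
pressed t 20.6 [ 0.4299 -0.3731  0.0348] w 0.007 F [-2.   3.   9.8]
t 20.9 [ 0.4299 -0.3731  0.0349] w 0.011 F [-2.3  1.7  9.3]
```

Run:
```python
from h import *
q=down(FX); ctrl.open_jaws(); g=lambda p:tipz(p-Z*.019)
ctrl.reach(g(BAR+Z*.07),q); print(np.round(sensors.read_joints(),2))
print(ctrl.move_linear(g(BAR),v=.1,force_limit=8)); ctrl.close_gripper(35); st("grip")
for th in np.arange(.12,1.66,.17): ctrl.move_linear(g(bar(th)),v=.12)
st("up",th)
ctrl.open_jaws(); ctrl.move_linear(g(bar(th)+Z*.07),v=.2)
ctrl.reach(np.array([.40,-.05,.25]),q); st()
t=camera("top");s=camera("scene")
cv2.imwrite("pics/f.png",np.hstack([cv2.resize(t[120:260,330:450],None,fx=3.2,fy=3.2),cv2.resize(s[90:230,160:290],None,fx=3.2,fy=3.2)])[:,:,::-1])
```

```text
[-0.69  0.29  1.74 -0.    1.11 -0.42]
False
grip t 25.5 [ 0.4959 -0.2596  0.0227] w 0.125 F [-5.3  0.6  3.5]
up 1.6500000000000004 t 28.8 [ 0.6363 -0.2992  0.1485] w 0.123 F [ 2.  -3.   5.3]
t 31.8 [ 0.4006 -0.0505  0.25  ] w 1.002 F [0.  0.4 0.3]
```

View pics/f.png

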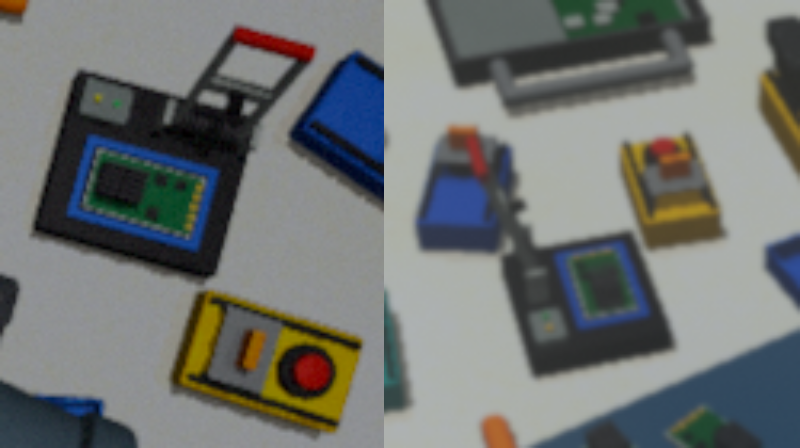

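Clamp is standing fully open (bar at top of left crop), the board is exposed in the nest, and the guard and button are clear. Next I write the pick and file routines and take out the clamped board first.

```bash
cat >> h.py <<'E'
RY=np.radians(19.06); rx=np.array([np.cos(RY),np.sin(RY),0])
BAYS=[np.r_[c,.010]+.0185*rx for c in((.519,.3982),(.5417,.3322),(.5646,.2663),(.5874,.2001))]
def e(a): return np.array([np.cos(a),np.sin(a),0])
def tq(yaw,side,lean):
    "tool for a board of heading yaw; closing axis = board y*side; leans to the board's rear by lean"
    q=down(yaw+side*np.pi/2,lean)
    if toolz(q)@e(yaw)<-1e-6: q=down(yaw+side*np.pi/2,-lean)
    return q
def toolz(q): return R.from_quat([q[1],q[2],q[3],q[0]]).as_matrix()[:,2]
def cmd(tip,q): return np.asarray(tip)+OFF*toolz(q)
def pick(o,yaw,side,dx,under,lean=0,tipup=.0065,dy=0.):
    "o: board centre xy, dx: grasp station on the board, under: z of underside"
    q=tq(yaw,side,lean); p=np.r_[np.asarray(o)[:2],0]+dx*e(yaw)+dy*e(yaw+np.pi/2)+Z*(under+.006+tipup)
    ctrl.open_jaws(); ctrl.reach(cmd(p+Z*.09,q),q); print("hit" if ctrl.move_linear(cmd(p,q),v=.12,force_limit=8) else "ok")
    ctrl.close_gripper(40); st("grip",np.round(sensors.read_joints()[5],2))
    ctrl.move_linear(cmd(p+Z*.10,q),v=.15); ctrl.pause(.2); st("lifted",round(sensors.read_grasp_force(),1))
def place(k,side,dx,lean=0,tipup=.0065):
    b=BAYS[k]; q=tq(RY,side,lean); P=lambda ox,z: cmd(b+(ox+dx)*rx+Z*(z-.010+.006+tipup),q)
    ctrl.reach(P(-.115,.11),q); st("at bay",round(sensors.read_grasp_force(),1))
    ctrl.move_linear(P(-.115,.0135),v=.12,force_limit=10)
    print("in blocked" if ctrl.move_linear(P(-.064,.0135),v=.07,force_limit=10) else "in"); st()
    print("floor",ctrl.move_linear(P(-.064,.008),v=.03,force_limit=4)); st()
def push(k,side):
    ctrl.open_jaws(); b=BAYS[k]; p=np.array(sensors.read_tcp_pos()); ctrl.move_linear(p+Z*.06,v=.2)
    q=down(RY+side*np.pi/2); ctrl.close_gripper(20)
    P=lambda x,z: cmd(np.r_[(b+x*rx)[:2],z],q)
    ctrl.reach(P(-.145,.09),q); ctrl.move_linear(P(-.145,.021),v=.15,force_limit=8)
    h=ctrl.move_linear(P(-.085,.021),v=.06,force_limit=14); p=np.array(sensors.read_tcp_pos())
    print("pushed",h,"x from stop",np.round((p-b)@rx,4)); st()
    ctrl.move_linear(p-.02*rx); ctrl.move_linear(p-.03*rx+Z*.12,v=.25)
E
python3 - <<'E'
from h import *
t=camera("top")
# green of the nest board
hs=blobs(t,(345,150,405,205),[40,70,30],[90,255,255],10)
for b in hs[:2]: print(np.round(b[:3],1),rectz("top",b[3],.036))
c,_,a=rectz("top",hs[0][3],.036); print("sink",c+.022*uy[:2])
for L in(0,.21):
  q=tq(np.radians(74.3)+np.pi,1,L); print(toolz(q),ctrl.inverse_kinematics(cmd([.573,-.225,.042],q),q),ctrl.inverse_kinematics(cmd([.573,-.225,.142],q),q))
E
```

```text
[511.  373.9 179.5] (array([ 0.5708606 , -0.24786156]), (84.92998504638672, 48.27150344848633), 74.2233657836914)
sink [ 0.57677683 -0.22667198]
[ 0.  0. -1.] [-5.66719581e-01  4.99078745e-01  1.62010076e+00 -4.44089210e-16
  1.02241315e+00 -2.92702889e-01] [-5.66719581e-01  3.63073635e-01  1.57837897e+00 -4.44089210e-16
  1.20014005e+00 -2.92702889e-01]
[-0.05640934 -0.20068263 -0.97803091] [-0.46083575  0.50425404  1.62979816 -0.24878579  0.98249499 -0.05085431] [-0.46083575  0.36514712  1.59107483 -0.22578717  1.15537884 -0.09847747]
```

Run:
```python
from h import *
o=np.array([.5708,-.2479])-.0015*uy[:2]
pick(o,np.radians(-105.7),1,-.030,.030,lean=.21,tipup=.0085)
s=camera("scene"); t=camera("top")
g=blobs(s,(150,60,330,260),[40,70,30],[90,255,255],20)
for b in g[:3]: print(np.round(b[:3],1))
```

```text
ok
grip -0.04 t 35.1 [ 0.5774 -0.224   0.0268] w 0.269 F [-0.  -0.7  0.6]
lifted 39.9 t 36.1 [ 0.5767 -0.2237  0.1255] w 0.271 F [ 0.6 -0.1 -1.8]
[249.  156.3 203. ]
[193.5 236.6 239.3]
[128.5 260.4 227.2]
```

```bash
sed -i 's/^    ctrl.reach(P(-.115,.11),q); st/    ctrl.reach(np.array([.42,.06,.20]),q); ctrl.reach(P(-.115,.11),q); st/' h.py
python3 - <<'E'
from h import *
place(0,1,-.030,lean=.21,tipup=.0085)
E
```

```text
at bay 39.9 t 39.2 [0.4036 0.3576 0.1072] w 0.262 F [ 0.1  0.1 -1.2]
in blocked
t 40.6 [0.4276 0.3668 0.0095] w 0.267 F [-1.6  0.5  0.1]
floor True
t 41.0 [0.4274 0.3668 0.0081] w 0.268 F [-0.5 -0.2 -1.3]
```

Run:
```python
from h import *
t=camera("top");s=camera("scene")
cv2.imwrite("pics/g.png",np.clip(1.4*np.hstack([cv2.resize(t[155:245,100:200],None,fx=4,fy=4),cv2.resize(s[260:350,320:420],None,fx=4,fy=4)]),0,255).astype(np.uint8)[:,:,::-1])
```

```text
(no output)
```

View pics/g.png

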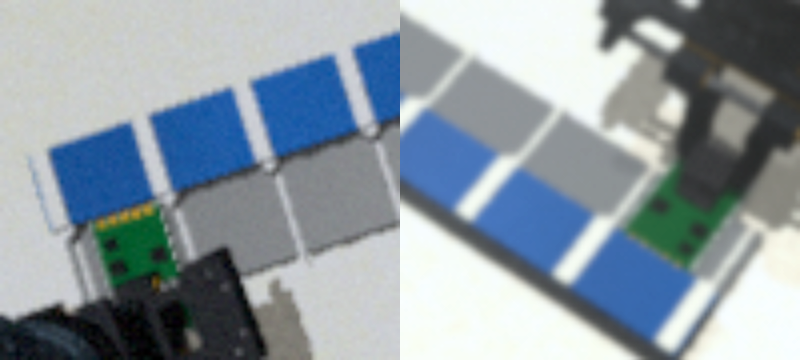

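The board sits about 8 mm towards the rack's -y and slightly rotated: its right edge is at (178,210) against the bay wall at (165,200). I back off, measure the held board numerically and correct.

```bash
cat >> h.py <<'E'
ry=np.array([-rx[1],rx[0],0])
def held(k,z):
    "lateral offset and yaw error (deg) of the board in front of bay k from its gold edge and its visible front part"
    b=BAYS[k]; t=camera("top"); c=proj("top",b-.075*rx); x,y=np.int32(c); w=42
    out=[]
    for lo,hi in(([36,70,30],[90,255,255]),([18,90,60],[35,255,255])):
        bl=blobs(t,(max(x-w,0),y-w,x+w,y+w),lo,hi,2)
        if not bl: out.append(None); continue
        C=np.vstack([q[3] for q in bl if q[0]>2]); W=np.array([cast("top",q,z)-b for q in C]); 
        out.append((W@rx,W@ry,C))
    return out
E
python3 - <<'E'
from h import *
np.set_printoptions(precision=4,suppress=True)
p=sensors.read_tcp_pos(); print("tcp lat",(p-BAYS[0])@ry,"x",(p-BAYS[0])@rx, "rot",sensors.read_ee_rot(), tq(RY,1,.21))
ctrl.move_linear(p+Z*.004); ctrl.move_linear(p+Z*.03-.028*rx,v=.1)
p=sensors.read_tcp_pos(); print("tcp lat",(p-BAYS[0])@ry,"x",(p-BAYS[0])@rx)
zt=p[2]-.0081+.017
for o in held(0,zt):
    if o is None: continue
    print(len(o[0]),"x",o[0].min(),o[0].max(),"y",o[1].min(),o[1].max())
    P=np.c_[o[0],o[1]]*1000
    print(cv2.minAreaRect(P.astype(np.float32)))
# side edges: extreme y per x slice
x,y,_=held(0,zt)[0]
for a in np.arange(-.13,-.07,.008):
    m=(x>a)&(x<a+.008); 
    if m.any(): print(round(a,3),y[m].min().round(4),y[m].max().round(4))
E
```

```text
tcp lat 5.523757533653683e-05 x -0.11598192236320677 rot [ 0.0993 -0.1648  0.9812  0.0164] [ 0.1034 -0.1647  0.9808  0.0174]
tcp lat 0.00013727081417804222 x -0.14360992496781957
80 x -0.12701891067070614 -0.07593411993091918 y -0.025533600946130327 0.019379924098996668
((-101.11698913574219, -3.019277572631836), (44.75027847290039, 51.1551513671875), 88.64703369140625)
20 x -0.0800682186565328 -0.07349928133141753 y -0.021108341859559007 0.0159855112924287
((-77.1784439086914, -2.489320755004883), (37.1251335144043, 6.414529800415039), 88.5400619506836)
-0.13 -0.0245 -0.014
-0.122 -0.0251 0.0183
-0.114 -0.0249 0.0192
-0.106 -0.024 0.0194
-0.098 -0.0255 0.0179
-0.09 -0.0254 0.0181
-0.082 -0.026 0.0182
```

```bash
cat >> h.py <<'E'
def meas(k,z):
    o=held(k,z); W=np.c_[o[0][0],o[0][1]]*1000; g=o[1]
    x,y=W.T; lo=[];hi=[]
    for a in np.arange(x.max()-36,x.max()-4,4):
        m=(x>=a)&(x<a+4)
        if m.sum()>1: lo.append((a,y[m].min())); hi.append((a,y[m].max()))
    lo=np.array(lo);hi=np.array(hi); mid=(np.median(lo[:,1])+np.median(hi[:,1]))/2
    yaw=np.degrees(np.arctan((np.polyfit(*lo.T,1)[0]+np.polyfit(*hi.T,1)[0])/2))
    print("lat %.1f w %.1f yaw %.1f front %.1f gold lat %.1f"%(mid,np.median(hi[:,1])-np.median(lo[:,1]),yaw,(g[0].max() if g else 0)*1000,(g[1].max()+g[1].min())*500 if g else 0)); return mid/1000,np.radians(yaw)
E
python3 - <<'E'
from h import *
p=np.array(sensors.read_tcp_pos()); q=tq(RY+np.radians(1.2),1,.21)
ctrl.move_linear(p+.0022*ry-Z*.02,rot=q,v=.05); ctrl.pause(.2)
p=np.array(sensors.read_tcp_pos()); zt=p[2]-.0081+.017; meas(0,zt); meas(0,zt)
E
```

```text
lat 0.4 w 43.2 yaw 0.8 front -73.0 gold lat -4.0
lat 0.5 w 43.5 yaw 0.6 front -73.0 gold lat -8.1
```

Run:
```python
from h import *
p=np.array(sensors.read_tcp_pos()); p[2]=.0100
ctrl.move_linear(p,v=.06)
print(ctrl.move_linear(p+.054*rx,v=.06,force_limit=10)); st("in")
p2=np.array(sensors.read_tcp_pos()); print((p2-p)@rx)
```

```text
False
in t 44.1 [0.4508 0.377  0.0098] w 0.274 F [ 0.7 -0.2 -1.4]
0.053498103148279734
```

Run:
```python
from h import *
np.set_printoptions(precision=4,suppress=True)
p=np.array(sensors.read_tcp_pos()); print(ctrl.move_linear(p-Z*.004,v=.03,force_limit=3)); st()
push(0,1)
ctrl.reach(np.array([.30,.0,.25]),down(RY+np.pi/2)); t=camera("top"); cv2.imwrite("pics/h.png",t[:,:,::-1])
for b in blobs(t,(100,150,235,260),[36,70,30],[90,255,255],10)[:2]: print(np.round(b[:3],1))
o=held(0,.016)[0]; print(o[0].min(),o[0].max(),o[1].min(),o[1].max()) 
for b in blobs(t,(238,125,325,245),[40,80,40],[80,255,255],60)[:3]: print(np.round(b[:3],1),rectz("top",b[3],.006))
st()
```

```text
True
t 44.3 [0.451  0.3773 0.0067] w 0.268 F [-1.2 -0.7  4.5]
pushed True x from stop -0.0953
t 48.9 [0.4464 0.373  0.0024] w 0.004 F [-0.  -0.4  0.3]
[ 57.  137.2 213.8]
-0.08567963614821081 -0.04375324300363756 -0.02283988270980978 0.02070834142383789
[337.5 277.3 226.1] (array([0.4487, 0.009 ]), (84.47161865234375, 44.737674713134766), -89.45705044269562)
[295.5 294.6 179.9] (array([ 0.5689, -0.0342]), (84.47067260742188, 46.374427795410156), -76.28660583496094)
[286.  293.1 148.3] (array([ 0.6575, -0.0507]), (83.1375961303711, 46.260311126708984), -84.8461480140686)
t 51.4 [0.3002 0.0004 0.2498] w 0.006 F [0.9 0.3 0.3]
```

Board one is home in the first bay: its contacts are hidden and the push stopped at the stop. Board 1 has been knocked to (0.6575,-0.0507), so I use the fresh reading. Next is the nearest mat board.

```bash
cat >> h.py <<'E'
def place2(k,side,dx=-.030,lean=.21,tipup=.0085,lat0=.0022):
    b=BAYS[k]; q=tq(RY,side,lean); P=lambda ox,z,q: cmd(b+(ox+dx)*rx+lat0*ry+Z*(z-.010+.006+tipup),q)
    ctrl.reach(np.array([.42,.06,.20]),q); ctrl.reach(P(-.120,.06,q),q); st("at bay",round(sensors.read_grasp_force(),1))
    ctrl.move_linear(P(-.120,.022,q),v=.12,force_limit=10); ctrl.pause(.15)
    p=np.array(sensors.read_tcp_pos()); yaw=RY; 
    for i in range(2):
        l,a=meas(k,p[2]+.0090)
        if abs(l)<.0008 and abs(a)<.025: break
        if abs(l)>.012 or abs(a)>.2: print("odd, stop"); return False
        if abs(a)<.012: a=0
        yaw-=a; q=tq(yaw,side,lean); p=p-l*ry+.035*a*ry if False else p-(l-.045*a)*ry
        ctrl.move_linear(p,rot=q,v=.05); ctrl.pause(.15); p=np.array(sensors.read_tcp_pos())
    return True
def insert(d=.056,low=.0108):
    p=np.array(sensors.read_tcp_pos()); p[2]=low; ctrl.move_linear(p,v=.06,force_limit=8); p=np.array(sensors.read_tcp_pos())
    h=ctrl.move_linear(p+d*rx,v=.06,force_limit=10); p2=np.array(sensors.read_tcp_pos()); print("in",h,(p2-p)@rx); st()
    if h: return False
    print("floor",ctrl.move_linear(p2-Z*.006,v=.03,force_limit=3)); st(); return True
E
python3 - <<'E'
from h import *
pick([.4488,.0075],np.radians(-89.5),1,-.030,.001,lean=.21,tipup=.0085)
place2(1,1)
E
```

```text
ok
grip 0.15 t 56.6 [ 0.4485  0.0338 -0.0021] w 0.27 F [-0.4 -0.7  1.1]
lifted 40.0 t 57.7 [0.4477 0.0338 0.0968] w 0.265 F [-0.8 -0.3 -0.6]
at bay 40.0 t 60.7 [0.4209 0.2923 0.0574] w 0.268 F [ 0.1 -0.8 -1.1]
lat 48.0 w 9.9 yaw 18.9 front -76.7 gold lat 9.1
odd, stop
```

```bash
cat > fix.py <<'E'
s=open("h.py").read()
s=s.replace("        out.append((W@rx,W@ry,C))","        m=abs(W@ry)<.036; W=W[m]\n        out.append((W@rx,W@ry,C[m]) if m.any() else None)")
s=s.replace("    ctrl.reach(np.array([.42,.06,.20]),q); ctrl.reach(P(-.120,.06,q),q); st(\"at bay\"","    if go: ctrl.reach(np.array([.42,.06,.20]),q); ctrl.reach(P(-.120,.06,q),q)\n    st(\"at bay\"").replace("lat0=.0022):","lat0=.0022,go=True):")
open("h.py","w").write(s)
E
python3 fix.py
python3 - <<'E'
from h import *
if place2(1,1,go=False): 
    meas(1,sensors.read_tcp_pos()[2]+.009)
E
```

```text
at bay 40.0 t 61.3 [0.4212 0.2927 0.02  ] w 0.268 F [-0.5  1.2 -0.5]
lat -0.2 w 42.6 yaw 1.8 front -76.5 gold lat 0.5
lat 0.3 w 43.9 yaw -2.0 front -77.3 gold lat -0.4
lat -0.2 w 42.6 yaw 1.8 front -77.3 gold lat -0.4
```

Run:
```python
from h import *
p=np.array(sensors.read_tcp_pos()); ctrl.move_linear(p+.0004*ry,rot=tq(RY-.015,1,.21),v=.05)
meas(1,p[2]+.009)
if insert(): push(1,1)
```

```text
lat -0.3 w 43.5 yaw -1.8 front -77.3 gold lat -0.4
in False 0.055453032734745854
t 64.3 [0.4718 0.3107 0.0098] w 0.269 F [ 0.  -0.7 -1.5]
floor True
t 64.5 [0.4723 0.3111 0.0076] w 0.269 F [-0.6  0.3  5. ]
pushed True x from stop -0.0952
t 69.1 [0.4692 0.3071 0.0024] w 0.008 F [-0.8 -0.3 -0.9]
```

```bash
sed -i 's/for i in range(2):/for i in range(1):/; s/if abs(a)<.012: a=0/a*=.5/' h.py
cat >> h.py <<'E'
def mat():
    t=camera("top"); r=[]
    for b in blobs(t,(238,115,328,248),[40,80,40],[80,255,255],60)[:3]:
        c,wh,a=rectz("top",b[3],.008); g=blobs(t,tuple(np.int32([b[1]-22,b[2]-22,b[1]+22,b[2]+22])),[18,90,60],[35,255,255],2)
        if not g: print("nogold",c,wh,a); continue
        gm=cast("top",np.vstack([q[3] for q in g]).mean(0),.008)[:2]; y=np.radians(a)
        if e(y)[:2]@(gm-c)<0: y+=np.pi
        y=(y+np.pi)%(2*np.pi)-np.pi; r.append((c+.0015*e(y)[:2],y)); print("board",np.round(r[-1][0],4),np.round(wh,1),"yaw",np.round(np.degrees(y),1))
    return r
E
python3 - <<'E'
from h import *
r=mat()
r=[x for x in r if np.hypot(*(x[0]-[.569,-.035]))<.03]
if r:
    pick(r[0][0],r[0][1],1,-.030,.001,lean=.21,tipup=.0085)
    if place2(2,1): meas(2,sensors.read_tcp_pos()[2]+.009)
E
```

```text
nogold [ 0.56881586 -0.03402916] (84.81613159179688, 46.32422637939453) -76.71631336212158
board [ 0.6571 -0.0492] [82.9 46.1] yaw 95.4
```

Run:
```python
from h import *
pick([.5691,-.0355],np.radians(-76.6),1,-.030,.001,lean=.21,tipup=.0085)
if place2(2,1): meas(2,sensors.read_tcp_pos()[2]+.009)
```

```text
ok
grip -0.17 t 74.5 [ 0.563  -0.01   -0.0021] w 0.264 F [-0.2 -0.2 -0.5]
lifted 40.0 t 75.5 [ 0.5621 -0.0099  0.0966] w 0.269 F [-0.7  0.3  0.2]
at bay 40.0 t 78.1 [0.4438 0.2264 0.0574] w 0.27 F [ 0.6 -0.6 -0.6]Traceback (most recent call last):
  File "<stdin>", line 3, in <module>
  File "h.py", line 101, in place2
    l,a=meas(k,p[2]+.0090)
        ~~~~^^^^^^^^^^^^^^
  File "h.py", line 86, in meas
    o=held(k,z); W=np.c_[o[0][0],o[0][1]]*1000; g=o[1]
  File "h.py", line 81, in held
    C=np.vstack([q[3] for q in bl if q[0]>2]); W=np.array([cast("top",q,z)-b for q in C]);
    return _nx.concatenate(arrs, 0, dtype=dtype, casting=casting)
           ~~~~~~~~~~~~~~~^^^^^^^^^^^^^^^^^^^^^^^^^^^^^^^^^^^^^^^
ValueError: need at least one array to concatenate
```

```bash
sed -i 's/if q\[0\]>2\]/]/' h.py
python3 - <<'E'
from h import *
if place2(2,1,go=False): meas(2,sensors.read_tcp_pos()[2]+.009)
E
```

```text
at bay 40.0 t 78.7 [0.4442 0.2267 0.0201] w 0.271 F [-0.4 -0.  -1.1]
lat 0.4 w 43.0 yaw -2.3 front -78.4 gold lat 0.4
lat -0.4 w 43.8 yaw 0.6 front -78.4 gold lat 4.5
```

Run:
```python
from h import *
if insert(): push(2,1); mat()
```

```text
in False 0.055489354472492515
t 81.0 [0.4952 0.2436 0.0098] w 0.265 F [-0.5 -0.4 -0.4]
floor True
t 81.2 [0.4957 0.2438 0.0076] w 0.269 F [-1.   0.5  4.4]
pushed True x from stop -0.0955
t 85.8 [0.4918 0.2412 0.0024] w 0.006 F [-1.   0.5  0.3]
board [ 0.6572 -0.0491] [83.  46.6] yaw 95.2
```

Run:
```python
from h import *
pick([.6572,-.0491],np.radians(95.2),-1,-.030,.001,lean=.21,tipup=.0085)
if place2(3,-1,lat0=0.): meas(3,sensors.read_tcp_pos()[2]+.009)
```

```text
ok
grip -0.57 t 91.3 [ 0.6596 -0.0752 -0.0021] w 0.268 F [-0.6  0.1 -0. ]
lifted 40.0 t 92.3 [ 0.6587 -0.0749  0.0964] w 0.267 F [ 0.3 -0.4 -1.1]
at bay 40.0 t 94.4 [0.4673 0.1581 0.0572] w 0.271 F [ 0.1 -0.6  0.1]
lat -2.8 w 42.3 yaw -1.7 front 0.0 gold lat 0.0
lat 0.5 w 43.0 yaw -0.0 front -74.6 gold lat 13.1
```

Run:
```python
from h import *
if insert(.054): push(3,-1)
```

```text
in False 0.05350866924809809
t 96.9 [0.5169 0.1779 0.0097] w 0.266 F [-0.3  0.8 -1.1]
floor True
t 97.1 [0.5175 0.1779 0.0075] w 0.269 F [-0.7 -0.1  4. ]
pushed True x from stop -0.0954
t 101.6 [0.5147 0.1751 0.0024] w 0.005 F [-0.4  0.1 -0. ]
```

Run:
```python
from h import *
np.set_printoptions(precision=4,suppress=True)
q=down(FX); ctrl.reach(np.array([.40,.02,.28]),q); ctrl.open_jaws()
t=camera("top");s=camera("scene")
a=blobs(t,(395,115,435,150),[0,150,50],[5,255,255],5); b=blobs(s,(165,115,215,165),[0,140,50],[6,255,255],5)
a=a[0][1:3]; b=b[0][1:3]; B,er=tri(a,b); print(a,b,B,er,bar(1.85))
```

```text
(415.05128205128204, 133.3440170940171) (188.03401360544217, 137.4625850340136) [ 0.6559 -0.3049  0.1873] 0.0007130153260924622 [ 0.6603 -0.3056  0.1798]
```

Run:
```python
from h import *
q=down(FX); g=lambda p:tipz(p-Z*.017); B=np.array([.658,-.305,.182])
ctrl.reach(g(B+Z*.06),q); print(ctrl.move_linear(g(B),v=.1,force_limit=8)); ctrl.close_gripper(35); st("grip")
for th in list(np.arange(1.65,.1,-.17))+[.06,-.02]: ctrl.move_linear(g(bar(th)),v=.12,force_limit=30)
st("down",th); ctrl.open_jaws(); st()
ctrl.move_linear(g(bar(0)+Z*.09),v=.2)
ctrl.reach(np.array([.40,.02,.28]),q); t=camera("top");s=camera("scene")
for o in blobs(t,(360,110,435,222),[0,150,60],[5,255,255],5): print(np.round(o[:3],1))
a=blobs(t,(360,195,400,222),[0,150,60],[5,255,255],5); b=blobs(s,(230,145,262,180),[0,140,70],[8,255,255],3)
if a and b: print(np.round(tri(a[0][1:3],b[0][1:3])[0],4))
```

```text
False
grip t 108.6 [ 0.6556 -0.3043  0.1468] w 0.123 F [-8.7  3.   4.7]
down -0.02 t 112.5 [ 0.496  -0.2596  0.021 ] w 0.121 F [-4.1 -4.4 -2.8]
t 113.7 [ 0.497  -0.26    0.0223] w 1.001 F [ 0.5  1.1 -0.5]
[ 52.5 381.4 208.2]
[ 0.4968 -0.2621  0.0525]
```

Run:
```python
from h import *
q=down(BY-np.pi/2); ctrl.close_gripper(20); p=FIN+by*.085-Z*.012
ctrl.reach(tipz(p+Z*.08),q); print(ctrl.move_linear(tipz(p),v=.1,force_limit=8)); st("down")
print(ctrl.move_linear(tipz(FIN+by*.009-Z*.012),v=.06,force_limit=14)); st("pushed"); print((sensors.read_tcp_pos()-FIN)@by)
P=np.array(sensors.read_tcp_pos()); ctrl.move_linear(P+by*.006); ctrl.move_linear(P+by*.012+Z*.09,v=.25)
ctrl.reach(np.array([.22,-.45,.28]),q); st()
t=camera("top");s=camera("scene")
for o in blobs(t,(395,205,445,260),[12,120,100],[21,255,255],3)[:2]: print("orange",np.round(o[:3],1))
for o in blobs(t,(395,215,445,260),[0,150,60],[6,255,255],3)[:2]: print("red",np.round(o[:3],1))
cv2.imwrite("pics/z.png",np.vstack([cv2.resize(t[95:245,100:450],(800,343)),np.hstack([cv2.resize(s[260:350,285:425],(400,257)),cv2.resize(s[110:240,180:330],(400,257))])])[:,:,::-1])
```

```text
False
down t 119.2 [ 0.4551 -0.2916  0.0556] w 0.004 F [-0.3 -0.5 -0.3]
True
pushed t 120.3 [ 0.4339 -0.3573  0.0547] w 0.006 F [1.7 3.6 2.7]
0.015871900538012015
t 122.2 [ 0.2205 -0.4493  0.2787] w 0.005 F [ 0.3 -0.6  0.3]
orange [ 38.  431.  236.2]
```

View pics/z.png

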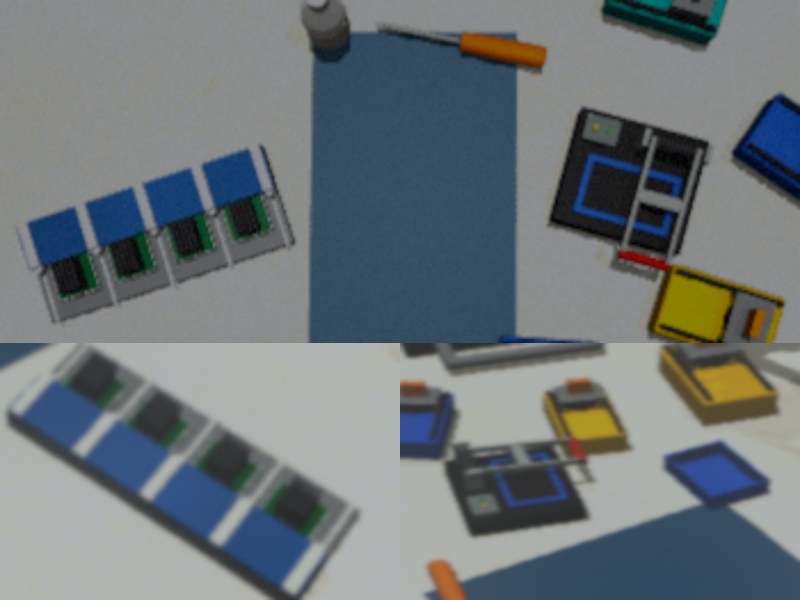

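The final picture shows all four boards equally deep in the bays, the mat empty, the clamp shut on the empty nest, and the guard back over the button (fin at 431,236). The bystanders are untouched.

```bash
python3 -c "
from cell import *
print(ticket.hand_in())"
```

```text
the job is handed in; nothing more can be done
None
```

The job is handed in at about 122 s of the 210 s limit: the button was pressed before the clamp was opened, all four boards were pushed home in the rack, the clamp is shut on the empty fixture, the guard is back over the button, and the screwdriver, bottle and screw tray looked undisturbed in the last picture; hand-in returned no verdict.

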